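# Clamp a spark plug in the gapping vice

### The job

Clamp the spark plug in the blue sloping vice so that its gap can be set: lay its hexagon between the two jaws with the electrode end pointing to the front of the bench, let go of it, and then turn the black knob clockwise until the sprung jaw snaps shut on the plug, and leave it shut. Leave the feeler gauge, the brush and the dish where they are.

Things in the scene. Friction and masses are not known exactly. Their poses are not given: they have to be found in the camera images.
- plug_vice: Spark-plug vice, fixed to the bench: blue stand, 170 (x) x 112 (y) mm, its deck sloping up along x at 27 degrees (low edge 18 mm high, top edge 107 mm). It faces about left: x points roughly to the robot's right, y roughly ahead. Origin on the bench under its middle. Up the deck: fixed jaw, anvil, sprung jaw in a low guide, then a square aluminium cover plate (hiding a cam) with a black knob.
- nest (a point): Where the middle of the plug's hexagon belongs, 9 mm above the steel anvil (20 x 20 mm), 21 mm off the deck. Axes: x up the slope, y along the clamped plug (insulator to +y, electrode to -y), z square off the deck, 27 degrees from vertical. Fixed jaw's face at x = -10.4 mm; both jaws span y = -7 to 7 mm and reach z = 7 mm. On the +y side foot and guide end at y = 23 mm, 5 mm below z = 0.
- jaw_face (a point): Middle of the sprung jaw's brass face; with the jaw open it stands 16 mm up the slope from the nest, so the gap between the jaws is 26.5 mm. Axes as the nest's.
- knob_grip (a point): Centre of the round black fluted knob (44 mm across, 26 mm along its axis, red cap), 98 mm up the slope from the nest. z = knob's axis, out of the deck, 27 degrees from vertical; x, y as the nest's. Cover plate and screws lie below z = -21 mm. Clockwise (looking down on the knob) closes the jaw. The flutes tell nothing of where the cam's notch is.
- clamp_jaw (a joint): Travel of the sprung jaw to the fixed jaw, m: 0 to 0.0015 open, about 0.007 shut on the plug, 0.009 shut empty; spring 9 to 11 N. After 0.4 to 2.3 rad of turning (0.1 to 0.3 N m; the knob stays where left) the cam's notch comes: it tugs the knob on (0.3 to 0.7 N m), the jaw drops within 0.2 rad, then come 0.3 rad of free play; turned further, or back (0.5 N m), the cam reopens the jaw.
- plug: Spark plug, 74 mm long, 45 g, lying on a flat of its hexagon. Origin: its underside at mid-length; y along it, z up, axis at z = 9 mm. White insulator, 12 mm thick, y = 12 to 37 mm: hold it here, clear of the jaws. Hexagon y = -9 to 11 mm, 18 mm across flats (upright), 21 mm across corners (in x). Thread, 14 mm thick, y = -30 to -9 mm; electrode end y = -37 mm.
- plug_hex (a point): Middle of the plug's hexagon, on the plug's axis. Axes as the plug's.
- plug_tip (a point): Point at the plug's electrode end, on its axis, 35 mm from the hexagon's middle.
- feeler: Feeler gauge, 22 x 95 x 10 mm, lying along its y axis; leave alone. Origin: middle of its underside.
- brush: Wooden parts brush, 38 x 193 x 16 mm, along its y axis; leave alone. Origin: middle of its underside.
- dish: Round magnetic dish with bolts, 98 mm across, 27 mm high; leave alone. Origin: middle of its underside.
Things that resemble listed ones, but are neither listed nor needed, are in the scene too. There is more than one size of the plug; the job needs the smallest.

How it is judged:
By the outcome, as a careful person would: the job done as asked, in the order asked, and still so for the second after the job is handed in, with the robot touching nothing.
It also fails if it takes over 61 s, if anything falls off the work surface, if the arm or the gripper's body presses on something with over 40 N, if the wrist force passes 120 N, or if a joint passes its speed limit or range.

### The arm

A 7-joint arm with a two-finger parallel gripper is mounted at the origin on a cart in front of the work surface, level with it; the furniture and walls round the work are solid. World frame = base frame: x ahead of the robot, y to its left, z up, the work surface at z = 0. Lengths are in m, angles in rad, forces in N, time in s.
With the tool pointing down it reaches from about 0.4 to 0.85 m from the base axis. Payload 10.4 kg.
Tool frame: the origin (TCP) lies midway between the tips of the shut fingers; the grasp point (between the pads) lies 19 mm behind it; z points along the fingers, y is the line along which they close (so a half turn about z gives the same grasp; the last joint's range is limited). The gripper opens to 87 mm and grips with 3 to 60 N. Pads are 19 mm wide; open, the fingers measure 117 mm over their backs; the gripper's body (75 mm by 190 mm) begins 51 mm behind the grasp point.
Start: joints at [-1.191, 0.332, -0.065, 1.46, 0.022, 1.35, -0.088], TCP at [0.245, 0.575, 0.223] pointing down, gripper open.
Joint ranges: [-2.6, 2.6], [-0.5, 2.12], [-1.47, 1.34], [0.16, 2.42], [-1.27, 4.41], [0.06, 2.06], [-2.6, 2.6]. Speed limits (rad/s): [2.22, 2.22, 2.79, 2.79, 3.14, 3.14, 3.14].

### API

Orientations are given as a unit quaternion [x, y, z, w].
In Python, from bench import r gives the robot as it stands.
- The arm moves only by the tool apply_moves, never from a script. Its argument "steps" is a list of rows, each a list of 7 numbers: the turn, a rotation vector about the tool's x, y, z in rad, then the shift along the tool's x, y, z in mm, then the opening, from -1 (shut) to 1 (fully open). In form: [[ax, ay, az, x, y, z, claw], ...]. A call has 1 to 20 rows; each row is the pose to reach, as a shift and turn from the pose commanded when the call began, along the tool's axes at that moment; what a row does not reach only later rows make up. A row lasts 1/12 s, in which the tool goes at most 41.7 mm and 7.16 degrees, less where a joint would pass 70% of its speed; a pose out of reach is approached as far as the arm can. A call with a gripper value outside its range is refused whole. The fingers move at their own pace and stop on an object; "force" is the grip in N (left out, the last holds). Time passes only in rows, so rows that repeat a pose let the fingers close. It gives the time, the measured TCP pose, the force, the opening and the grip force at its end, in the units of the state.
- r.read_state(): the state, without advancing time (a new reading comes with each control period).
- r.camera(name): name is "scene" or "top" or "wrist"; returns a dict with "pixels" (480x640x3 uint8, red, green, blue), "z_map" (480x640 float32, m along the optical axis (not along the pixel's ray), 0 where there is no reading), "fovy" (degrees; the focal length in pixels is half the picture's height over the tangent of half this angle, whatever the lens; pixels are square), "cx", "cy" (the principal point, pixels), "position" and "orientation" of the camera in the world. Camera axes: x right, y down, z forward; pixel columns grow to the right and rows downward; lengths in m; the calibration is good to about 2 mm. A picture is of the moment at which its call begins.
- r.close_job(): hands the job in; it is judged then, once.
The state is a dict: "time": time; "joint_positions": joint angles; "joint_vel": joint speeds; "joint_torque": joint torques, N m; "ee_pos": TCP position; "eef_rot": TCP orientation; "ft_force": force on the tool from outside, world axes, zero at the start; "torque": the same for the moment, N m; "width": finger opening in m; "grip_force": force on a finger pad.
Only numpy, scipy, OpenCV 4.12 (cv2) and the standard library are available. Lean on these libraries where they do the work, as an engineer would, in place of code of your own. Each camera call takes 0.05 s, during which the arm holds its last target. There are 200 camera calls.

## Working session

There is one attempt and no reset: what is moved stays moved. The work goes in short steps, Python scripts to look and compute and a tool call to move; the robot and the scene stay as the last step left them, time stands still between calls to the robot, and variables do not carry over. Pictures are saved under pics/ and viewed, at most 10 in all, crops included, and the job is handed in when it is done.

Besides the shell and the picture viewer there is one more tool, called after ">>>" as a command line: name --pt "numbers of a row" for each row, then --argument value for the rest. apply_moves: Moves the arm, as the interface text tells. Its arguments: {"type":"object","properties":{"steps":{"type":"array","items":{"type":"array","items":{"type":"number"}}},"force":{"type":"number"}},"required":["steps"]}

```bash
mkdir -p pics; ls; cat > h.py <<'E'
import numpy as np, cv2
from scipy.spatial.transform import Rotation as R
from bench import r
def cam(n):
    c=r.camera(n); c['f']=240/np.tan(np.radians(c['fovy'])/2); 
    c['R']=R.from_quat(c['orientation']).as_matrix(); c['p']=np.array(c['position']); return c
def cloud(c):
    v,u=np.mgrid[:480,:640]; z=c['z_map']
    P=np.stack([(u-c['cx'])/c['f']*z,(v-c['cy'])/c['f']*z,z],-1)
    return P@c['R'].T+c['p']
def plane(c,uv,h):
    uv=np.atleast_2d(uv).astype(float); d=np.c_[(uv-[c['cx'],c['cy']])/c['f'],np.ones(len(uv))]@c['R'].T
    return c['p']+d*((h-c['p'][2])/d[:,2])[:,None]
def proj(c,P):
    q=(np.atleast_2d(P)-c['p'])@c['R']; return q[:,:2]/q[:,2:]*c['f']+[c['cx'],c['cy']]
def save(c,n,box=None,k=1):
    im=c['pixels'][:,:,::-1]
    if box: u0,v0,u1,v1=box; im=im[v0:v1,u0:u1]
    cv2.imwrite('pics/'+n+'.png',cv2.resize(im,None,fx=k,fy=k,interpolation=cv2.INTER_CUBIC))
E
python3 - <<'E'
from h import *
for n in('scene','top'):
    c=cam(n); save(c,n+'0'); np.savez(n+'0.npz',**c); print(n,c['p'],c['orientation'],c['f'],c['cx'],c['cy'])
print(r.read_state())
E
```

```text
pics
scene [0.2985956  0.6734746  0.77021482] [-0.20294686  0.90966299 -0.35276131  0.08297754] 482.42641328453 323.06507041535565 238.24955541080368
top [0.41989241 0.13871254 0.93326496] [-0.70384946  0.70481827 -0.07355794  0.04915656] 462.4143556067171 323.521112126413 245.51010942377752
{'time': 0.1, 'joint_positions': array([-1.19060625,  0.33281727, -0.06468245,  1.46084968,  0.02159355,
        1.34988795, -0.08850107]), 'joint_vel': array([ 8.37985496e-05, -1.77769682e-03,  8.61073001e-04, -1.98096367e-03,
        1.12425587e-03,  3.19952944e-03,  8.33479067e-04]), 'joint_torque': array([ 2.17263798e-03, -6.24546146e+01,  2.51955155e-02, -3.90719354e+01,
       -6.14188006e-02,  3.66658357e-02,  7.74237446e-05]), 'ee_pos': array([0.24486887, 0.57466454, 0.22183174]), 'eef_rot': array([ 2.00036343e-01,  9.79788273e-01, -6.25795263e-04, -9.92983245e-05]), 'ft_force': array([ 0.77523306, -0.64392144, -0.51593072]), 'torque': array([ 0.03356979, -0.01830655,  0.02783876]), 'grip_force': 0.0, 'width': 0.08672816343265738}
```

View pics/top0.png

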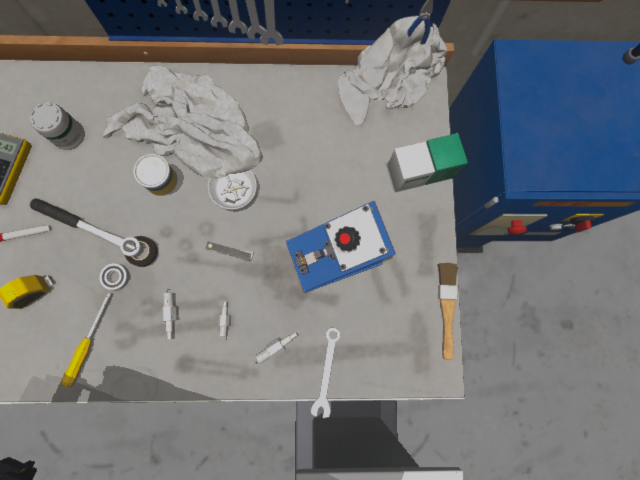

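View pics/scene0.png

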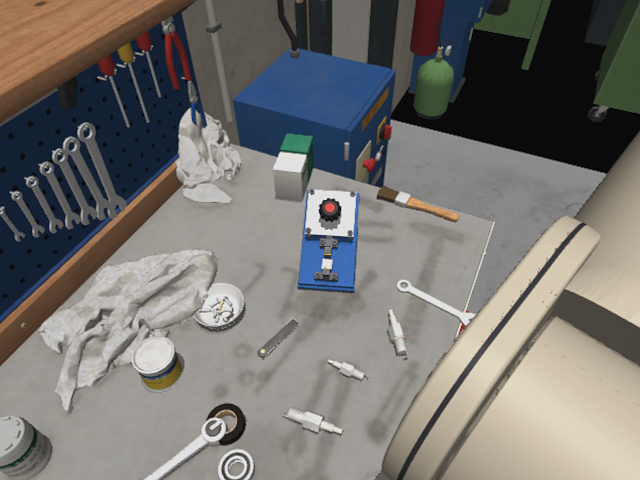

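The top view shows the vice at (342,248) with its knob at (347,239). The possible plugs are at (170,313), (224,320) and (276,347). The feeler is at (230,251), the dish at (233,188) and the brush at (448,310). Next I'll measure the plugs and the vice.

```bash
python3 - <<'E'
from h import *
c=dict(np.load('top0.npz')); P=cloud(c); im=c['pixels']
print('base px',proj(c,[[0,0,0],[.5,0,0],[.5,.3,0]]))
for (u,v) in [(170,313),(224,320),(276,347)]:
    u0,v0=u-32,v-32
    sub=P[v0:v+32,u0:u+32]; g=im[v0:v+32,u0:u+32].astype(int).min(-1)
    m=(sub[...,2]>.004)&(sub[...,2]<.04)
    n,l,st,ce=cv2.connectedComponentsWithStats(m.astype(np.uint8)); k=1+np.argmax(st[1:,4]); q=sub[l==k]
    xy=q[:,:2]; w,V=np.linalg.eigh(np.cov(xy.T)); t=(xy-xy.mean(0))@V[:,1]
    s=(xy-xy.mean(0))@V[:,0]
    print((u,v),len(q),xy.mean(0),V[:,1],'len',np.ptp(t),'zmax',q[:,2].max())
    for a in np.arange(t.min(),t.max(),.006):
        b=(t>=a)&(t<a+.006); 
        if b.any(): print('  %.3f w %.4f z %.4f mid %.4f'%(a,np.ptp(s[b]),q[b,2].max(),(s[b].max()+s[b].min())/2))
# vice: blue mask deck plane
hsv=cv2.cvtColor(im,cv2.COLOR_RGB2HSV)
m=cv2.inRange(hsv,(100,120,40),(130,255,255))>0
box=np.zeros_like(m); box[195:300,280:400]=1
m&=box; q=P[m]; q=q[(q[:,2]>.015)&(q[:,2]<.115)]
A=np.c_[q[:,:2],np.ones(len(q))]; s=np.ones(len(q),bool)
for _ in range(6):
    co=np.linalg.lstsq(A[s],q[s,2],rcond=None)[0]; e=q[:,2]-A@co; s=abs(e)<.003
print('deck',co,s.sum(),'slope deg',np.degrees(np.arctan(np.hypot(*co[:2]))),'dir',co[:2]/np.hypot(*co[:2]))
red=cv2.inRange(hsv,(0,150,120),(8,255,255))>0; red&=box
print('red',P[red].mean(0),np.median(P[red],0),red.sum())
save(c,'plugs',(140,260,400,400),3)
rect=cv2.minAreaRect(q[s][:,:2].astype(np.float32)); print(rect)
E
```

```text
base px [[382.482347   558.080369  ]
 [375.97066867 286.29811912]
 [226.98676412 286.50955426]]
(170, 313) 466 [0.44864709 0.40810675] [-0.99507879 -0.09908689] len 0.09878199661029147 zmax 0.029010486861836604
  -0.049 w 0.0079 z 0.0148 mid -0.0062
  -0.043 w 0.0079 z 0.0214 mid -0.0059
  -0.037 w 0.0168 z 0.0247 mid -0.0006
  -0.031 w 0.0178 z 0.0245 mid -0.0008
  -0.025 w 0.0170 z 0.0236 mid -0.0014
  -0.019 w 0.0189 z 0.0244 mid -0.0009
  -0.013 w 0.0272 z 0.0282 mid -0.0023
  -0.007 w 0.0287 z 0.0283 mid -0.0024
  -0.001 w 0.0244 z 0.0290 mid -0.0006
  0.005 w 0.0245 z 0.0263 mid -0.0006
  0.011 w 0.0246 z 0.0275 mid -0.0014
  0.017 w 0.0112 z 0.0203 mid -0.0000
  0.023 w 0.0109 z 0.0214 mid -0.0006
  0.029 w 0.0112 z 0.0201 mid -0.0016
  0.035 w 0.0095 z 0.0202 mid -0.0021
  0.041 w 0.0087 z 0.0178 mid -0.0019
  0.047 w 0.0076 z 0.0172 mid -0.0023
(224, 320) 257 [0.43191035 0.30231112] [-0.9996983   0.02456215] len 0.07173744594611062 zmax 0.022422077567287646
  -0.037 w 0.0060 z 0.0160 mid -0.0003
  -0.031 w 0.0077 z 0.0153 mid -0.0009
  -0.025 w 0.0080 z 0.0173 mid -0.0006
  
[... 694 characters left out ...]
5 w 0.0272 z 0.0265 mid -0.0002
  -0.009 w 0.0278 z 0.0285 mid 0.0000
  -0.003 w 0.0278 z 0.0281 mid -0.0001
  0.003 w 0.0277 z 0.0266 mid -0.0002
  0.009 w 0.0239 z 0.0280 mid -0.0017
  0.015 w 0.0181 z 0.0246 mid -0.0004
  0.021 w 0.0181 z 0.0240 mid -0.0005
  0.027 w 0.0180 z 0.0243 mid -0.0007
  0.033 w 0.0169 z 0.0247 mid -0.0002
  0.039 w 0.0016 z 0.0137 mid 0.0068
  0.045 w 0.0069 z 0.0156 mid 0.0036
deck [ 0.17507001 -0.47570798  0.00083054] 1943 slope deg 26.880449277150472 dir [ 0.34537388 -0.93846518]
red [0.57302892 0.07410191 0.13620804] [0.57300879 0.07452791 0.13637366] 86
((0.570360541343689, 0.08002236485481262), (0.10734789073467255, 0.1746077537536621), 20.051321029663086)
```

```bash
python3 - <<'E'
from h import *
c=dict(np.load('scene0.npz')); im=cv2.resize(c['pixels'][180:400,250:440,::-1],None,fx=2.6,fy=2.6,interpolation=cv2.INTER_CUBIC)
t=cv2.imread('pics/plugs.png')[150:440,:420]; t=cv2.resize(t,None,fx=.7,fy=.7)
o=np.zeros((572,800,3),np.uint8); o[:im.shape[0],:im.shape[1]]=im[:572]; o[:t.shape[0],500:500+t.shape[1]]=t[:,:300]
cv2.imwrite('pics/close.png',o)
E
```

```text
(no output)
```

View pics/close.png

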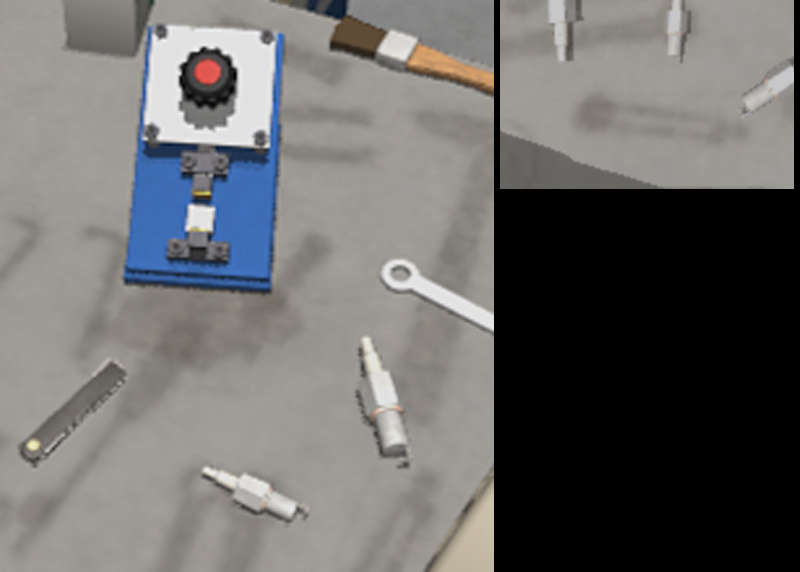

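The plug in the middle, at (224,320), is the small one. It measures 72 mm long and 20 mm across, while the other two are about 98 mm. Its insulator points away from the robot. The vice deck fits at 26.9°, and the crop confirms the jaws, anvil and knob.

```bash
cat >> h.py <<'E'
# vice frame (columns s,y,n) and nest
n_=np.array([-.17507,.47571,1]); n_/=np.linalg.norm(n_)
y_=np.cross([0,0,1.],[.34537,-.93847,0]); s_=np.cross(y_,n_)
VR=np.c_[s_,y_,n_]
cap=np.array([.5730,.0743,.1363])
def go(Rt,p,tag=''):
    st=r.read_state(); R0=R.from_quat(st['eef_rot'])
    d=(R0.inv()*Rt).as_rotvec(); t=R0.inv().apply(np.array(p)-st['ee_pos'])*1000
    print(tag,np.round(d,3),np.round(t,1))
def down(ydeg):  # tool down with tool y heading
    a=np.radians(ydeg); y=np.array([np.cos(a),np.sin(a),0]); z=np.array([0,0,-1.]); return R.from_matrix(np.c_[np.cross(y,z),y,z])
Rv=R.from_matrix(np.c_[np.cross(-s_,-n_),-s_,-n_])
E
python3 - <<'E'
from h import *
print(VR)
go(down(88.6),[.463,.3015,.14])
E
```

```text
[[ 0.30805318  0.93847    -0.15615389]
 [-0.83706942  0.34537     0.4243101 ]
 [ 0.45213316 -0.          0.89195118]]
 [-0.001 -0.    -0.378] [-307.7 -165.7   82.1]
```

>>> apply_moves --pt "0 0 -0.378 -308 -166 82 0.2" --pt "0 0 -0.378 -308 -166 82 0.2" --pt "0 0 -0.378 -308 -166 82 0.2" --pt "0 0 -0.378 -308 -166 82 0.2" --pt "0 0 -0.378 -308 -166 82 0.2" --pt "0 0 -0.378 -308 -166 82 0.2" --pt "0 0 -0.378 -308 -166 82 0.2" --pt "0 0 -0.378 -308 -166 82 0.2" --pt "0 0 -0.378 -308 -166 82 0.2" --pt "0 0 -0.378 -308 -166 82 0.2" --pt "0 0 -0.378 -308 -166 82 0.2" --pt "0 0 -0.378 -308 -166 82 0.2" --pt "0 0 -0.378 -308 -166 82 0.2" --force 30

```text
time: 1.18
ee_pos: [0.4624, 0.303, 0.1407]
eef_rot: [0.011, 1.0, 0.0, -0.0]
ft_force: [0.1, 0.8, -0.0]
width: 0.0525
grip_force: 0.0
```

```bash
python3 - <<'E'
from h import *
c=cam('wrist'); save(c,'wrist1'); P=cloud(c)
print(r.read_state()['joint_positions'].round(2),c['p'])
m=(P[...,2]>.005)&(P[...,2]<.035)&(np.hypot(P[...,0]-.44,P[...,1]-.302)<.06)
n,l,st,ce=cv2.connectedComponentsWithStats(m.astype(np.uint8)); k=1+np.argmax(st[1:,4]); q=P[l==k]
xy=q[:,:2]; w,V=np.linalg.eigh(np.cov(xy.T)); a=V[:,1]*np.sign(V[0,1]); b=np.array([-a[1],a[0]])
o=np.array([.4319,.3023]); t=(xy-o)@a; s=(xy-o)@b
print(len(q),a,np.degrees(np.arctan2(a[1],a[0])),t.min(),t.max())
for x in np.arange(t.min(),t.max(),.004):
    i=(t>=x)&(t<x+.004)
    if i.sum()>3: print('%.3f  s %.4f..%.4f z %.4f'%(x,s[i].min(),s[i].max(),np.percentile(q[i,2],95)))
E
```

```text
[-0.73  0.23  0.08  1.76 -0.02  1.14  0.9 ] [0.37794926 0.30433726 0.30339368]
1637 [ 0.99944982 -0.03316702] -1.900679109974488 -0.03526298438624398 0.03853702939028143
-0.035  s -0.0065..-0.0006 z 0.0113
-0.031  s -0.0072..0.0061 z 0.0168
-0.027  s -0.0072..0.0062 z 0.0173
-0.023  s -0.0072..0.0062 z 0.0172
-0.019  s -0.0072..0.0056 z 0.0171
-0.015  s -0.0072..0.0056 z 0.0173
-0.011  s -0.0103..0.0087 z 0.0186
-0.007  s -0.0110..0.0096 z 0.0199
-0.003  s -0.0111..0.0097 z 0.0197
0.001  s -0.0111..0.0089 z 0.0199
0.005  s -0.0111..0.0090 z 0.0198
0.009  s -0.0111..0.0091 z 0.0197
0.013  s -0.0056..0.0037 z 0.0153
0.017  s -0.0056..0.0037 z 0.0150
0.021  s -0.0056..0.0030 z 0.0151
0.025  s -0.0048..0.0031 z 0.0150
0.029  s -0.0040..0.0016 z 0.0132
0.033  s -0.0040..0.0016 z 0.0136
0.037  s -0.0039..0.0016 z 0.0136
```

View pics/wrist1.png

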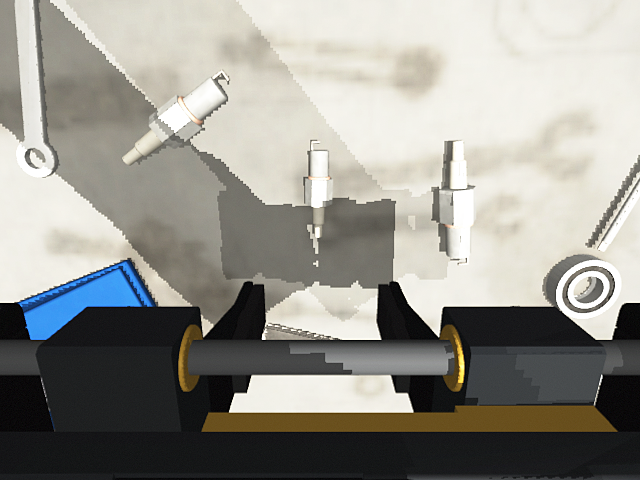

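The wrist view shows the small plug at (317,180) with its electrode up in the image, towards the robot. It lies between the fingers' planes, and the insulator is the beige part at (318,222). I'm going down to grip it there.

```bash
python3 - <<'E'
from h import *
go(down(88.3),[.4616,.3006,.0055])
E
```

```text
[ 0.001 -0.     0.007] [  0.7  -2.5 135.2]
```

>>> apply_moves --pt "0 0 0.007 1 -2.5 41 0.2" --pt "0 0 0.007 1 -2.5 80 0.2" --pt "0 0 0.007 1 -2.5 110 0.2" --pt "0 0 0.007 1 -2.5 128 0.2" --pt "0 0 0.007 1 -2.5 135 0.2" --pt "0 0 0.007 1 -2.5 135 0.2" --pt "0 0 0.007 1 -2.5 135 0.2"

```text
time: 1.82
ee_pos: [0.4624, 0.3, 0.0065]
eef_rot: [0.015, 1.0, 0.0, 0.0]
ft_force: [0.3, 1.0, 0.1]
width: 0.0524
grip_force: 0.0
```

>>> apply_moves --pt "0 0 0 0 0 0 -1" --pt "0 0 0 0 0 0 -1" --pt "0 0 0 0 0 0 -1" --pt "0 0 0 0 0 0 -1" --pt "0 0 0 0 0 0 -1" --pt "0 0 0 0 0 0 -1" --pt "0 0 0 0 0 0 -1" --pt "0 0 0 0 0 0 -1" --force 30

```text
time: 2.48
ee_pos: [0.4622, 0.2991, 0.0056]
eef_rot: [0.016, 1.0, 0.0, 0.0]
ft_force: [-0.1, 0.0, 0.5]
width: 0.0077
grip_force: 29.7
```

Gripped at 7.7 mm, less than the stated 12 mm, so I'll lift and check.

>>> apply_moves --pt "0 0 0 0 0 -10 -1" --pt "0 0 0 0 0 -40 -1" --pt "0 0 0 0 0 -80 -1" --pt "0 0 0 0 0 -120 -1" --pt "0 0 0 0 0 -140 -1" --pt "0 0 0 0 0 -140 -1" --pt "0 0 0 0 0 -140 -1"

```text
time: 3.07
ee_pos: [0.4628, 0.2995, 0.1473]
eef_rot: [0.016, 1.0, 0.001, 0.001]
ft_force: [0.0, 0.6, -1.0]
width: 0.0074
grip_force: 29.7
```

```bash
python3 - <<'E'
from h import *
s=r.read_state(); print(s['ee_pos'],s['width'],s['joint_positions'].round(2))
a=cam('wrist'); b=cam('scene'); np.savez('w2.npz',**a); np.savez('s2.npz',**b)
uv=proj(b,s['ee_pos'])[0].astype(int); print(uv,proj(a,s['ee_pos']))
x=cv2.resize(a['pixels'][80:330,200:440,::-1],None,fx=1.6,fy=1.6)
u,v=np.clip(uv,70,[570,410]); y=cv2.resize(b['pixels'][v-70:v+70,u-70:u+70,::-1],(400,400),interpolation=cv2.INTER_CUBIC)
cv2.imwrite('pics/lift.png',np.hstack([x[:400,:384],y]))
E
```

```text
[0.46279638 0.2995257  0.14732195] 0.007442103524612623 [-0.73  0.22  0.09  1.76 -0.02  1.15  0.9 ]
[333 316] [[321.840551   303.98290057]]
```

View pics/lift.png

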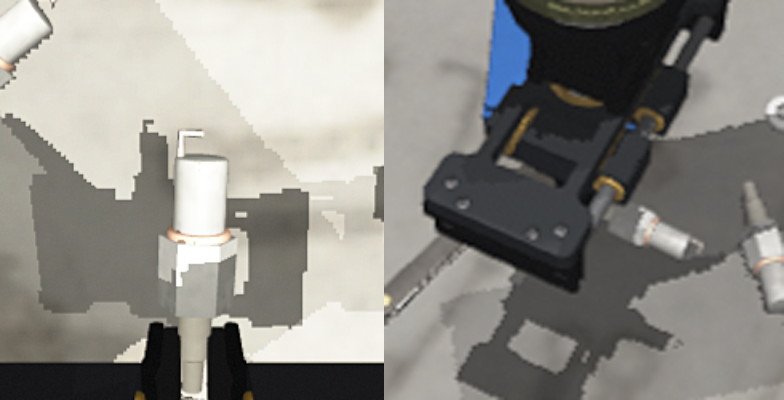

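The plug is held level by its insulator. In the left image the hexagon is at about (197,275) and the tip is at about (190,135). Next I'll measure its pose in the tool frame and check the vice jaws in the scene view.

```bash
python3 - <<'E'
from h import *
a=dict(np.load('w2.npz')); s=r.read_state(); T=R.from_quat(s['eef_rot']).as_matrix()
Q=(cloud(a)-s['ee_pos'])@T
m=(Q[...,0]>.008)&(Q[...,0]<.075)&(abs(Q[...,1])<.02)&(Q[...,2]<.012)&(Q[...,2]>-.03)
q=Q[m]; print(len(q))
for x in np.arange(.008,.072,.004):
    i=(q[:,0]>=x)&(q[:,0]<x+.004)
    if i.sum()>3: print('%.3f y %.4f..%.4f ztop %.4f'%(x,q[i,1].min(),q[i,1].max(),np.percentile(q[i,2],8)))
# vice features in vice frame from initial top & scene
foot=cap-.063*n_; nest=foot-.098*s_+.021*n_; print('nest',nest)
for nm in('top0.npz','scene0.npz'):
    c=dict(np.load(nm)); L=(cloud(c)-nest)@VR; hsv=cv2.cvtColor(c['pixels'],cv2.COLOR_RGB2HSV).astype(int)
    H,S,V=hsv[...,0],hsv[...,1],hsv[...,2]
    reg=(abs(L[...,0])<.035)&(abs(L[...,1])<.03)
    brass=reg&(H>15)&(H<32)&(S>120)
    anv=reg&(S<40)&(V>190)&(abs(L[...,2]+.009)<.006)
    red=((H<8)|(H>172))&(S>150)&(V>120)&(abs(L[...,0]-.098)<.03)&(abs(L[...,1])<.03)
    for k,mm in(('brass',brass),('anvil',anv),('red',red)):
        p=L[mm]; print(nm,k,len(p)); 
        if len(p): print('   mean',p.mean(0).round(4),'min',p.min(0).round(4),'max',p.max(0).round(4))
    hi=reg&(L[...,2]>.003); p=L[hi]
    for lo,up in((-.035,-.003),(.003,.035)):
        i=(p[:,0]>lo)&(p[:,0]<up); 
        if i.any(): print('   jaw',p[i].min(0).round(4),p[i].max(0).round(4))
    pl=(abs(L[...,0]-.098)<.055)&(abs(L[...,1])<.06)&(S<40)&(V>170)
    ys=L[pl]; print('   plate',ys.min(0).round(4),ys.max(0).round(4),np.median(ys[:,2]))
E
```

```text
5737
0.008 y -0.0132..0.0134 ztop -0.0283
0.012 y -0.0040..0.0049 ztop -0.0118
0.016 y -0.0097..0.0111 ztop -0.0160
0.020 y -0.0097..0.0114 ztop -0.0162
0.024 y -0.0092..0.0114 ztop -0.0160
0.028 y -0.0091..0.0118 ztop -0.0160
0.032 y -0.0090..0.0117 ztop -0.0159
0.036 y -0.0090..0.0117 ztop -0.0155
0.040 y -0.0050..0.0085 ztop -0.0133
0.044 y -0.0050..0.0089 ztop -0.0134
0.048 y -0.0050..0.0088 ztop -0.0134
0.052 y -0.0045..0.0092 ztop -0.0132
0.056 y -0.0045..0.0091 ztop -0.0129
0.060 y -0.0040..0.0025 ztop -0.0073
0.064 y -0.0036..0.0025 ztop -0.0073
nest [0.54936925 0.13851178 0.054529  ]
top0.npz brass 22
   mean [-0.0101 -0.0004  0.0012] min [-0.0119 -0.006  -0.0073] max [-0.009   0.0067  0.0084]
top0.npz anvil 0
top0.npz red 86
   mean [ 0.0981 -0.      0.0418] min [ 0.0884 -0.0085  0.038 ] max [0.1064 0.0096 0.0446]
   jaw [-0.0238 -0.0067  0.003 ] [-0.0097  0.0069  0.0114]
   jaw [ 0.0155 -0.007   0.0038] [0.0313 0.0068 0.0095]
   plate [ 0.056  -0.0476 -0.0035] [0.1494 0.0472 0.0051] 0.001208460346481729
scene0.npz brass 11
   mean [0.0166 0.0006 0.0036] min [ 0.0156 -0.0046 -0.0011] max [0.0182 0.0052 0.0077]
scene0.npz anvil 83
   mean [ 0.0016  0.0011 -0.0093] min [-0.0081 -0.0084 -0.0131] max [ 0.0103  0.0105 -0.0054]
scene0.npz red 65
   mean [0.099  0.0018 0.0415] min [ 0.0908 -0.0073  0.0379] max [0.1086 0.0098 0.0441]
   jaw [-0.0242 -0.0055  0.0034] [-0.0101  0.0069  0.0103]
   jaw [ 0.0162 -0.0064  0.0032] [0.0306 0.0075 0.0099]
   plate [ 0.0566 -0.0469 -0.0242] [0.1499 0.0516 0.0391] 0.0007579261440570889
```

Everything agrees: in my vice frame the fixed jaw's face is at -10.1, the sprung jaw at 16, the anvil at z=-9.3 and the cap at y=0. I'm moving to a pose 35 mm above the nest.

```bash
cat >> h.py <<'E'
nest=np.array([.5494,.1385,.0545])
Rp=Rv*R.from_euler('zy',[-.043,.028])   # corrected for the plug's lie in the grip
hexo=np.array([.0285,.0013,-.005])
def hexto(l,tag=''): go(Rp,nest+VR@np.array(l)-Rp.apply(hexo),tag)
def hexat():
    s=r.read_state(); T=R.from_quat(s['eef_rot'])
    print('hex in nest mm',((s['ee_pos']+T.apply(hexo)-nest)@VR*1000).round(1),'F in nest',(s['ft_force']@VR).round(1),'tq tool',T.inv().apply(s['torque']).round(3),'roterr',(T.inv()*Rp).as_rotvec().round(3),'t',s['time'])
E
python3 - <<'E'
from h import *
print(Rv.as_matrix().round(2))
hexto([.0025,0,.035])
E
```

```text
[[-0.94 -0.31  0.16]
 [-0.35  0.84 -0.42]
 [-0.   -0.45 -0.89]]
 [ 0.47  -0.054 -0.413] [-115.1 -136.5   63.1]
```

>>> apply_moves --pt "0.09 -0.01 -0.08 -25 -27 5 -1" --pt "0.19 -0.02 -0.16 -50 -55 10 -1" --pt "0.28 -0.03 -0.25 -75 -82 25 -1" --pt "0.38 -0.04 -0.33 -95 -110 45 -1" --pt "0.47 -0.054 -0.413 -115 -136.5 63 -1" --pt "0.47 -0.054 -0.413 -115 -136.5 63 -1" --pt "0.47 -0.054 -0.413 -115 -136.5 63 -1" --pt "0.47 -0.054 -0.413 -115 -136.5 63 -1" --pt "0.47 -0.054 -0.413 -115 -136.5 63 -1" --pt "0.47 -0.054 -0.413 -115 -136.5 63 -1"

```text
time: 4.0
ee_pos: [0.573, 0.1599, 0.0835]
eef_rot: [-0.188, 0.954, -0.231, 0.024]
ft_force: [-0.6, -0.3, -1.1]
width: 0.0075
grip_force: 29.7
```

```bash
python3 - <<'E'
from h import *
hexat(); hexto([.0025,0,.012]); s=r.read_state(); print(s['joint_positions'].round(2),s['width'])
a=cam('wrist'); np.savez('w3.npz',**a); save(a,'w3',(120,60,520,360),2)
L=(cloud(a)-nest)@VR
# features: brass & plug hexagon in nest frame, seen by the same camera
hsv=cv2.cvtColor(a['pixels'],cv2.COLOR_RGB2HSV).astype(int)
m=(abs(L[...,0])<.03)&(abs(L[...,1])<.012)
for lo,up in((.042,.06),(.005,.012)):
    p=L[m&(L[...,2]>lo)&(L[...,2]<up)]
    if len(p): print(lo,len(p),p.min(0).round(4),p.max(0).round(4))
E
```

```text
hex in nest mm [ 2.4  1.2 37. ] F in nest [-0.5 -0.7 -1. ] tq tool [-0.638 -0.112  0.001] roterr [ 0.002  0.003 -0.001] t 4.0
 [ 0.002  0.003 -0.001] [ 0.6 -0.1 25.1]
[-0.73  0.46  0.16  1.69  0.41  1.17  1.18] 0.007451665111516107
0.042 1699 [-0.004 -0.012  0.042] [0.0107 0.0112 0.0469]
0.005 1351 [-0.0224 -0.0079  0.005 ] [0.0298 0.0067 0.0089]
```

View pics/w3.png

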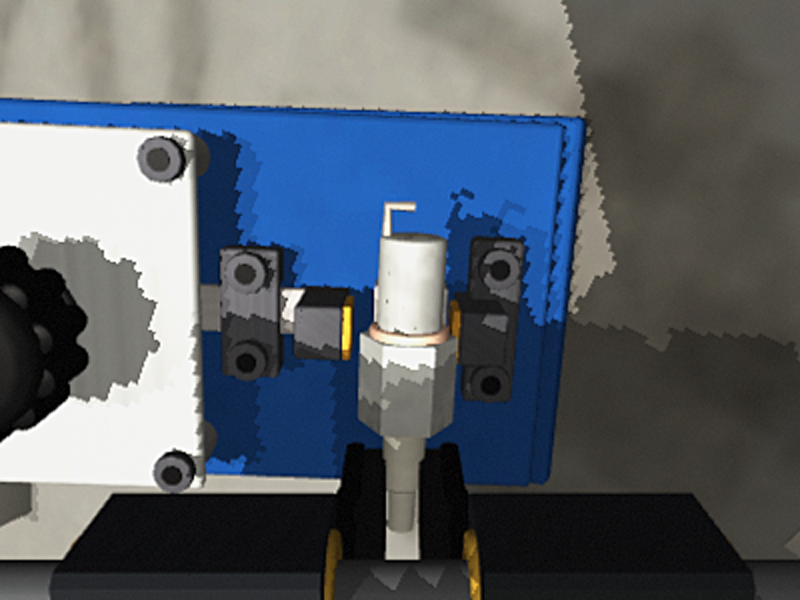

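The wrist crop shows the plug parallel to the jaws. The hexagon at (405,385) lies between the brass faces at x≈348 and x≈455, with the offset caused by perspective. I'm lowering it now.

>>> apply_moves --pt "0 0 0 0.6 0 12 -1" --pt "0 0 0 0.6 0 22 -1" --pt "0 0 0 0.6 0 27 -1" --pt "0 0 0 0.6 0 31 -1" --pt "0 0 0 0.6 0 31 -1" --pt "0 0 0 0.6 0 31 -1"

```text
time: 4.55
ee_pos: [0.5762, 0.1452, 0.0547]
eef_rot: [-0.188, 0.954, -0.232, 0.023]
ft_force: [1.1, 0.5, 0.2]
width: 0.0075
grip_force: 29.7
```

```bash
python3 - <<'E'
from h import *
hexat(); hexto([.0025,0,.0])
E
```

```text
hex in nest mm [ 2.7 -0.9  4.6] F in nest [0.  1.2 0.3] tq tool [-0.681 -0.113 -0.037] roterr [ 0.     0.001 -0.   ] t 4.55
 [ 0.     0.001 -0.   ] [-1.   0.2  4.6]
```

>>> apply_moves --pt "0 0 0 -0.5 0 1.5 -1" --pt "0 0 0 -0.5 0 3 -1" --pt "0 0 0 -0.5 0 3 -1" --pt "0 0 0 -0.5 0 3 -1"

```text
time: 4.88
ee_pos: [0.5772, 0.1443, 0.0523]
eef_rot: [-0.188, 0.954, -0.232, 0.023]
ft_force: [-0.1, -0.6, -1.1]
width: 0.0074
grip_force: 29.7
```

```bash
python3 -c "
from h import *
hexat()"
```

```text
hex in nest mm [ 2.6 -0.3  1.9] F in nest [-0.1 -0.3 -1.2] tq tool [-0.636 -0.079 -0.008] roterr [ 0.     0.001 -0.   ] t 4.8833
```

>>> apply_moves --pt "0 0 0 0 0 0.7 -1" --pt "0 0 0 0 0 1.4 -1" --pt "0 0 0 0 0 1.4 -1" --pt "0 0 0 0 0 1.4 -1"

```text
time: 5.22
ee_pos: [0.5776, 0.1441, 0.0513]
eef_rot: [-0.188, 0.954, -0.231, 0.023]
ft_force: [0.7, 3.3, 2.1]
width: 0.0075
grip_force: 29.7
```

```bash
python3 -c "
from h import *
hexat()"
```

```text
hex in nest mm [2.5 0.  0.9] F in nest [-1.6  1.8  3.2] tq tool [-0.635 -0.151 -0.051] roterr [ 0.001  0.002 -0.   ] t 5.2167
```

Contact: 3 N at z≈0.9 mm. Releasing.

>>> apply_moves --pt "0 0 0 0 0 0 -0.8" --pt "0 0 0 0 0 0 -0.7" --pt "0 0 0 0 0 0 -0.6" --pt "0 0 0 0 0 0 -0.5" --pt "0 0 0 0 0 0 -0.4" --pt "0 0 0 0 0 0 -0.4" --pt "0 0 0 0 0 0 -0.4"

```text
time: 5.8
ee_pos: [0.5772, 0.1435, 0.0509]
eef_rot: [-0.188, 0.954, -0.232, 0.023]
ft_force: [0.6, -0.1, 0.3]
width: 0.0255
grip_force: 0.0
```

```bash
python3 - <<'E'
from h import *
hexat()
a=cam('wrist'); np.savez('w4.npz',**a); save(a,'w4',(120,60,520,360),2)
L=(cloud(a)-nest)@VR
m=(abs(L[...,0])<.013)&(L[...,2]>.002)&(L[...,2]<.016)
p=L[m]
for y in np.arange(-.04,.02,.004):
    i=(p[:,1]>=y)&(p[:,1]<y+.004)
    if i.sum()>3: print('%.3f x %.4f..%.4f z %.4f'%(y,p[i,0].min(),p[i,0].max(),np.percentile(p[i,2],92)))
E
```

```text
hex in nest mm [ 2.6 -0.5  0.3] F in nest [0.4 0.5 0.2] tq tool [-0.58   0.014  0.011] roterr [ 0.     0.001 -0.   ] t 5.8
-0.040 x 0.0022..0.0062 z 0.0027
-0.032 x -0.0059..0.0075 z 0.0074
-0.028 x -0.0058..0.0077 z 0.0075
-0.024 x -0.0056..0.0080 z 0.0074
-0.020 x -0.0053..0.0079 z 0.0075
-0.016 x -0.0062..0.0097 z 0.0080
-0.012 x -0.0080..0.0114 z 0.0098
-0.008 x -0.0130..0.0121 z 0.0099
-0.004 x -0.0129..0.0120 z 0.0097
-0.000 x -0.0129..0.0118 z 0.0098
0.004 x -0.0129..0.0122 z 0.0098
0.008 x -0.0062..0.0116 z 0.0096
0.012 x -0.0012..0.0072 z 0.0051
0.016 x -0.0130..0.0078 z 0.0139
```

View pics/w4.png

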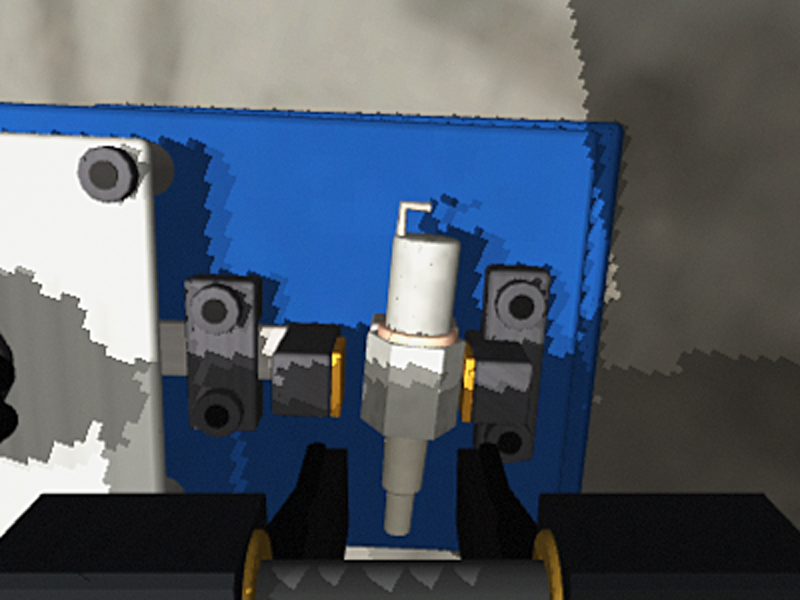

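The plug lies on the anvil with its hexagon at (412,400), between the brass faces and slightly nearer the fixed jaw. The electrode points up in the image, towards the bench front, and both fingers are clear of it. I'm retreating and moving over the knob.

```bash
cat >> h.py <<'E'
def knobto(ang,z,tag=''): go(Rv*R.from_rotvec([0,0,ang]),nest+VR@np.array([.0985,.0,z]),tag)
def knobat():
    s=r.read_state(); T=R.from_quat(s['eef_rot'])
    print('tcp rel knob mm',((s['ee_pos']-nest)@VR*1000-[98.5,0,0]).round(1),'F',(s['ft_force']@VR).round(1),'tq tool',T.inv().apply(s['torque']).round(3),'ang',(Rv.inv()*T).as_rotvec().round(3),'j7',s['joint_positions'][6].round(2),'w',round(s['width'],4),'t',s['time'])
E
python3 - <<'E'
from h import *
knobto(-.9,.07); knobat()
E
```

```text
[ 0.013 -0.025 -0.857] [ 34.  -94.4 -74.6]
tcp rel knob mm [-95.7  27.9  -5.4] F [-0.8  0.3  0.6] tq tool [-0.615  0.027  0.019] ang [-0.001  0.027 -0.043] j7 1.17 w 0.0254 t 5.85
```

>>> apply_moves --pt "0 0 0 0 0 -8 -0.4" --pt "0 0 0 0 0 -30 -0.4" --pt "0 0 0 0 0 -60 -0.4" --pt "0 0 -0.1 0 0 -75 0.2" --pt "0 0 -0.22 10 -25 -75 0.8" --pt "0 0 -0.34 20 -55 -75 0.8" --pt "0.013 -0.025 -0.46 34 -94 -75 0.8" --pt "0.013 -0.025 -0.58 34 -94 -75 0.8" --pt "0.013 -0.025 -0.7 34 -94 -75 0.8" --pt "0.013 -0.025 -0.82 34 -94 -75 0.8" --pt "0.013 -0.025 -0.857 34 -94 -75 0.8" --pt "0.013 -0.025 -0.857 34 -94 -75 0.8" --pt "0.013 -0.025 -0.857 34 -94 -75 0.8"

```text
time: 6.93
ee_pos: [0.5687, 0.0864, 0.1621]
eef_rot: [-0.569, 0.789, -0.224, -0.062]
ft_force: [-0.0, 1.2, 0.1]
width: 0.0772
grip_force: 0.0
```

```bash
python3 - <<'E'
from h import *
knobat(); knobto(-.9,.014); print(r.read_state()['joint_positions'].round(2))
c=cam('wrist'); b=cam('scene'); np.savez('w5.npz',**c)
L=(cloud(c)-nest)@VR; h=cv2.cvtColor(c['pixels'],cv2.COLOR_RGB2HSV).astype(int)
m=((h[...,0]<8)|(h[...,0]>172))&(h[...,1]>150)&(h[...,2]>100)&(abs(L[...,0]-.098)<.03)&(abs(L[...,1])<.03)
p=L[m]; print(len(p),p.mean(0),p.min(0),p.max(0)) if len(p) else 0
m=(np.hypot(L[...,0]-.0985,L[...,1])<.03)&(L[...,2]>.028)&(L[...,2]<.05); p=L[m]; print('knob',len(p),p.min(0).round(4),p.max(0).round(4))
x=cv2.resize(c['pixels'][...,::-1],(400,300)); y=cv2.resize(b['pixels'][150:300,230:430,::-1],(400,300))
cv2.imwrite('pics/k5.png',np.hstack([x,y]))
E
```

```text
tcp rel knob mm [-0.3  0.2 70.9] F [-1.   0.4  0.6] tq tool [-0.42  -0.459  0.014] ang [ 0.    -0.001 -0.898] j7 2.14 w 0.0772 t 6.9333
 [-0.     0.001 -0.002] [ 0.4 -0.  56.9]
[-0.58  0.27  0.08  1.75  0.47  1.23  2.14]
887 [ 0.10007068 -0.00101807  0.04195119] [ 0.09004065 -0.01016966  0.03989832] [0.10919028 0.00866324 0.04404838]
knob 4482 [ 0.0782 -0.0223  0.028 ] [0.1216 0.0209 0.044 ]
```

View pics/k5.png

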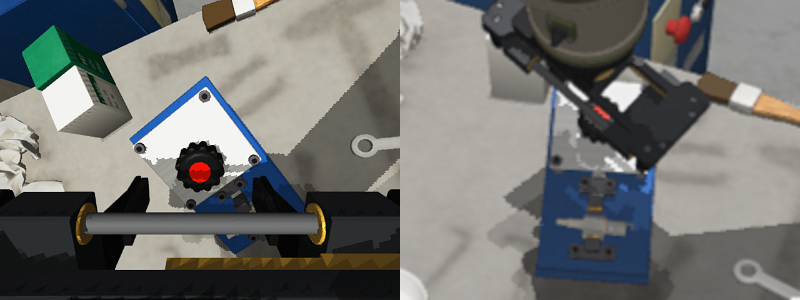

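The left (wrist) image shows the knob at (200,172), between the fingers. The right (scene) image shows the plug lying across the anvil at (598,226). I'm going down over the knob and gripping it.

>>> apply_moves --pt "0 0 0 0.5 0 20 0.8" --pt "0 0 0 0.5 0 40 0.8" --pt "0 0 0 0.5 0 52 0.8" --pt "0 0 0 0.5 0 57 0.8" --pt "0 0 0 0.5 0 57 0.8" --pt "0 0 0 0.5 0 57 0.8"

```text
time: 7.53
ee_pos: [0.5776, 0.0621, 0.1114]
eef_rot: [-0.57, 0.788, -0.224, -0.062]
ft_force: [-0.6, -0.2, 0.0]
width: 0.0783
grip_force: 0.0
```

>>> apply_moves --pt "0 0 0 0 0 0 -0.1" --pt "0 0 0 0 0 0 -0.1" --pt "0 0 0 0 0 0 -0.1" --pt "0 0 0 0 0 0 -0.1" --pt "0 0 0 0 0 0 -0.1" --pt "0 0 0 0 0 0 -0.1" --pt "0 0 0 0 0 0 -0.1" --force 50

```text
time: 8.12
ee_pos: [0.5782, 0.0616, 0.1114]
eef_rot: [-0.57, 0.788, -0.224, -0.062]
ft_force: [3.1, 0.3, -0.3]
width: 0.0432
grip_force: 50.0
```

```bash
cat >> h.py <<'E'
def jaw():
    c=cam('scene'); L=(cloud(c)-nest)@VR; h=cv2.cvtColor(c['pixels'],cv2.COLOR_RGB2HSV).astype(int)
    # dark jaw block/rod seen between plug and guide, and its brass
    m=(abs(L[...,1])<.006)&(L[...,0]>.004)&(L[...,0]<.032)
    b=m&(h[...,0]>14)&(h[...,0]<34)&(h[...,1]>110); d=m&(L[...,2]>.002)&(h[...,2]<110)
    f=lambda k:(k.sum(),(L[k][:,0].mean()*1000).round(1),(L[k][:,0].min()*1000).round(1)) if k.any() else None
    print('brass',f(b),'jaw dark',f(d)); return c
E
python3 - <<'E'
from h import *
knobat(); jaw(); print(r.read_state()['grip_force'])
E
```

```text
tcp rel knob mm [ 0.5  0.4 13.6] F [ 0.6  3.  -0.7] tq tool [ 0.032 -0.726 -0.066] ang [ 0.001 -0.001 -0.9  ] j7 2.13 w 0.0432 t 8.1167
brass (np.int64(12), np.float64(16.3), np.float64(15.7)) jaw dark (np.int64(50), np.float64(21.6), np.float64(6.3))
49.996675942093134
```

Gripped (43 mm, 50 N), and the jaw reads 16.3 mm, so it is open. Now turning clockwise (+tool z).

>>> apply_moves --pt "0 0 0.08 0 0 0 -0.1" --pt "0 0 0.16 0 0 0 -0.1" --pt "0 0 0.24 0 0 0 -0.1" --pt "0 0 0.3 0 0 0 -0.1" --pt "0 0 0.3 0 0 0 -0.1"

```text
time: 8.58
ee_pos: [0.5782, 0.0615, 0.1114]
eef_rot: [-0.444, 0.865, -0.231, -0.027]
ft_force: [6.2, 0.3, -0.2]
width: 0.0431
grip_force: 50.0
```

```bash
python3 -c "
from h import *
knobat(); jaw()"
```

```text
tcp rel knob mm [ 0.6  0.5 13.6] F [ 1.6  5.9 -1.1] tq tool [ 0.427 -0.79   0.244] ang [ 0.001 -0.002 -0.596] j7 1.83 w 0.0431 t 8.5833
brass (np.int64(12), np.float64(16.0), np.float64(14.9)) jaw dark (np.int64(51), np.float64(21.1), np.float64(5.8))
```

>>> apply_moves --pt "0 0 0.07 0 0 0 -0.1" --pt "0 0 0.15 0 0 0 -0.1" --pt "0 0 0.15 0 0 0 -0.1"

```text
time: 8.88
ee_pos: [0.5783, 0.0615, 0.1115]
eef_rot: [-0.378, 0.896, -0.232, -0.01]
ft_force: [5.2, -1.3, -0.4]
width: 0.0429
grip_force: 50.0
```

```bash
python3 -c "
from h import *
knobat(); jaw()"
```

```text
tcp rel knob mm [ 0.6  0.6 13.7] F [ 2.5  4.4 -1.8] tq tool [ 0.369 -0.9    0.296] ang [ 0.001 -0.002 -0.446] j7 1.69 w 0.0429 t 8.8833
brass (np.int64(12), np.float64(16.5), np.float64(15.4)) jaw dark (np.int64(105), np.float64(17.3), np.float64(4.2))
```

>>> apply_moves --pt "0 0 0.07 0 0 0 -0.1" --pt "0 0 0.15 0 0 0 -0.1" --pt "0 0 0.15 0 0 0 -0.1"

```text
time: 9.18
ee_pos: [0.5784, 0.0614, 0.1115]
eef_rot: [-0.31, 0.922, -0.233, 0.008]
ft_force: [6.5, -1.2, -0.1]
width: 0.0429
grip_force: 50.0
```

```bash
python3 -c "
from h import *
knobat(); jaw()"
```

```text
tcp rel knob mm [ 0.7  0.6 13.6] F [ 3.   5.7 -1.6] tq tool [ 0.288 -1.069  0.011] ang [ 0.001 -0.002 -0.296] j7 1.54 w 0.0429 t 9.1833
brass (np.int64(11), np.float64(16.3), np.float64(15.6)) jaw dark (np.int64(161), np.float64(18.3), np.float64(4.0))
```

The torque is falling from +0.30 to 0.01, so the notch may be near. I'll take smaller steps.

>>> apply_moves --pt "0 0 0.05 0 0 0 -0.1" --pt "0 0 0.1 0 0 0 -0.1" --pt "0 0 0.1 0 0 0 -0.1"

```text
time: 9.48
ee_pos: [0.5784, 0.0614, 0.1116]
eef_rot: [-0.264, 0.936, -0.232, 0.019]
ft_force: [6.3, -1.9, 0.5]
width: 0.0428
grip_force: 50.0
```

```bash
python3 -c "
from h import *
knobat(); jaw()"
```

```text
tcp rel knob mm [ 0.8  0.6 13.6] F [ 3.7  5.2 -1.3] tq tool [ 0.332 -1.063  0.268] ang [ 0.001 -0.002 -0.198] j7 1.45 w 0.0428 t 9.4833
brass (np.int64(12), np.float64(16.4), np.float64(15.5)) jaw dark (np.int64(165), np.float64(18.7), np.float64(4.2))
```

>>> apply_moves --pt "0 0 0.07 0 0 0 -0.1" --pt "0 0 0.15 0 0 0 -0.1" --pt "0 0 0.15 0 0 0 -0.1"

```text
time: 9.78
ee_pos: [0.5785, 0.0613, 0.1116]
eef_rot: [-0.193, 0.953, -0.23, 0.037]
ft_force: [6.0, -1.7, -0.2]
width: 0.0433
grip_force: 50.0
```

```bash
python3 -c "
from h import *
knobat(); jaw()"
```

```text
tcp rel knob mm [ 0.9  0.7 13.6] F [ 3.2  5.1 -1.9] tq tool [ 0.311 -1.158 -0.043] ang [ 0.001 -0.002 -0.046] j7 1.3 w 0.0433 t 9.7833
brass (np.int64(12), np.float64(16.3), np.float64(15.6)) jaw dark (np.int64(167), np.float64(18.7), np.float64(4.1))
```

>>> apply_moves --pt "0 0 0.07 0 0 0 -0.1" --pt "0 0 0.15 0 0 0 -0.1" --pt "0 0 0.15 0 0 0 -0.1"

```text
time: 10.08
ee_pos: [0.5785, 0.0613, 0.1116]
eef_rot: [-0.121, 0.965, -0.227, 0.054]
ft_force: [6.5, -2.0, -0.2]
width: 0.043
grip_force: 50.0
```

```bash
python3 -c "
from h import *
knobat(); jaw()"
```

```text
tcp rel knob mm [ 0.9  0.6 13.6] F [ 3.6  5.4 -2. ] tq tool [ 0.14  -1.15  -0.063] ang [ 0.001 -0.002  0.104] j7 1.16 w 0.043 t 10.0833
brass (np.int64(12), np.float64(16.3), np.float64(15.5)) jaw dark (np.int64(160), np.float64(18.7), np.float64(4.2))
```

The torque and width wobble, so the fingers may be slipping over the flutes. I'll compare wrist images of the knob across a step: if it turns with the gripper, it should look unchanged.

```bash
cat >> h.py <<'E'
def knobpix(n):
    s=r.read_state(); T=R.from_quat(s['eef_rot']).as_matrix(); c=cam('wrist')
    q=(cloud(c)-s['ee_pos'])@T; m=(np.hypot(q[...,0],q[...,1])<.026)&(q[...,2]<-.01)&(q[...,2]>-.032)
    ys,xs=np.where(m); print('px',m.sum(),xs.min(),xs.max(),ys.min(),ys.max(),s['ee_pos']); np.save(n,c['pixels']); np.save(n+'q',q.astype(np.float32))
E
python3 -c "
from h import *
knobpix('ka')"
```

```text
px 6884 260 384 266 339 [0.57853598 0.06127446 0.11164129]
```

>>> apply_moves --pt "0 0 0.07 0 0 0 -0.1" --pt "0 0 0.15 0 0 0 -0.1" --pt "0 0 0.15 0 0 0 -0.1"

```text
time: 10.43
ee_pos: [0.5785, 0.0612, 0.1117]
eef_rot: [-0.048, 0.971, -0.222, 0.071]
ft_force: [7.0, -2.4, 0.9]
width: 0.0433
grip_force: 50.0
```

```bash
python3 - <<'E'
from h import *
knobat(); jaw(); knobpix('kb')
a,b=[np.load(k+'.npy')[...,::-1] for k in('ka','kb')]; q=np.load('kaq.npy')
ys,xs=np.where((np.hypot(q[...,0],q[...,1])<.024)&(q[...,2]<-.01)&(q[...,2]>-.032))
y0,y1,x0,x1=ys.min()-8,ys.max()+8,xs.min()-8,xs.max()+8
k=[cv2.resize(cv2.convertScaleAbs(i[y0:y1,x0:x1],alpha=3),(400,int(400*(y1-y0)/(x1-x0))),interpolation=cv2.INTER_CUBIC) for i in(a,b)]
cv2.imwrite('pics/kn.png',np.hstack(k)); print(np.hstack(k).shape)
E
```

```text
tcp rel knob mm [ 1.1  0.6 13.6] F [ 4.6  5.7 -1.3] tq tool [ 0.116 -1.229 -0.016] ang [ 0.001 -0.002  0.254] j7 1.01 w 0.0433 t 10.4333
brass (np.int64(12), np.float64(16.2), np.float64(14.9)) jaw dark (np.int64(152), np.float64(17.9), np.float64(4.2))
px 6845 260 385 266 339 [0.57854463 0.06121717 0.11169412]
(269, 800, 3)
```

View pics/kn.png

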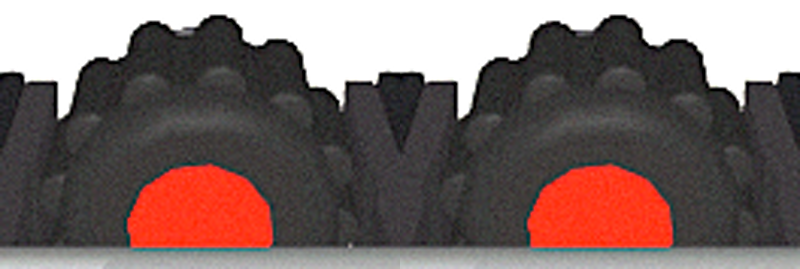

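The flute pattern looks the same before and after: (155,35) against (555-400,35). The knob turns with the gripper, so I'll continue.

>>> apply_moves --pt "0 0 0.07 0 0 0 -0.1" --pt "0 0 0.15 0 0 0 -0.1" --pt "0 0 0.15 0 0 0 -0.1"

```text
time: 10.78
ee_pos: [0.5785, 0.0611, 0.1117]
eef_rot: [0.025, 0.972, -0.216, 0.087]
ft_force: [5.0, -1.8, 0.3]
width: 0.0435
grip_force: 50.0
```

```bash
python3 -c "
from h import *
knobat(); jaw()"
```

```text
tcp rel knob mm [ 1.1  0.6 13.7] F [ 3.2  4.1 -1.2] tq tool [-0.023 -1.133  0.346] ang [ 0.    -0.002  0.405] j7 0.87 w 0.0435 t 10.7833
brass (np.int64(12), np.float64(16.4), np.float64(15.9)) jaw dark (np.int64(146), np.float64(17.6), np.float64(4.0))
```

>>> apply_moves --pt "0 0 0.07 0 0 0 -0.1" --pt "0 0 0.15 0 0 0 -0.1" --pt "0 0 0.15 0 0 0 -0.1"

```text
time: 11.08
ee_pos: [0.5785, 0.061, 0.1117]
eef_rot: [0.098, 0.968, -0.209, 0.103]
ft_force: [5.9, -3.9, 0.4]
width: 0.043
grip_force: 50.0
```

```bash
python3 -c "
from h import *
knobat(); jaw()"
```

```text
tcp rel knob mm [ 1.2  0.5 13.6] F [ 5.2  4.2 -2.2] tq tool [-0.096 -1.091  0.38 ] ang [ 0.    -0.002  0.555] j7 0.72 w 0.043 t 11.0833
brass (np.int64(12), np.float64(16.3), np.float64(15.7)) jaw dark (np.int64(52), np.float64(21.5), np.float64(6.1))
```

>>> apply_moves --pt "0 0 0.07 0 0 0 -0.1" --pt "0 0 0.15 0 0 0 -0.1" --pt "0 0 0.15 0 0 0 -0.1"

```text
time: 11.38
ee_pos: [0.5783, 0.0609, 0.1117]
eef_rot: [0.17, 0.957, -0.201, 0.118]
ft_force: [4.6, -3.2, 1.5]
width: 0.0428
grip_force: 50.0
```

```bash
python3 -c "
from h import *
knobat(); jaw()"
```

```text
tcp rel knob mm [ 1.2  0.4 13.6] F [ 4.8  3.2 -0.8] tq tool [-0.177 -0.862  1.052] ang [ 0.    -0.002  0.705] j7 0.58 w 0.0428 t 11.3833
brass (np.int64(11), np.float64(13.7), np.float64(12.1)) jaw dark (np.int64(53), np.float64(18.5), np.float64(6.2))
```

>>> apply_moves --pt "0 0 0.05 0 0 0 -0.1" --pt "0 0 0.1 0 0 0 -0.1" --pt "0 0 0.1 0 0 0 -0.1"

```text
time: 11.68
ee_pos: [0.5785, 0.0609, 0.1118]
eef_rot: [0.217, 0.948, -0.195, 0.128]
ft_force: [5.3, -2.4, 0.6]
width: 0.0432
grip_force: 50.0
```

```bash
python3 -c "
from h import *
knobat(); jaw()"
```

```text
tcp rel knob mm [ 1.4  0.5 13.6] F [ 3.8  4.1 -1.3] tq tool [-0.24  -1.056  0.35 ] ang [ 0.    -0.002  0.803] j7 0.48 w 0.0432 t 11.6833
brass (np.int64(9), np.float64(11.5), np.float64(10.7)) jaw dark (np.int64(54), np.float64(16.1), np.float64(4.8))
```

The jaw is dropping: 16.3 → 13.7 → 11.5 mm, with a tug of 1.05 N m. I'll turn a little more, into the free play.

>>> apply_moves --pt "0 0 0.05 0 0 0 -0.1" --pt "0 0 0.1 0 0 0 -0.1" --pt "0 0 0.1 0 0 0 -0.1" --pt "0 0 0.1 0 0 0 -0.1"

```text
time: 12.07
ee_pos: [0.5785, 0.0608, 0.1118]
eef_rot: [0.263, 0.936, -0.188, 0.137]
ft_force: [5.1, -3.4, 2.2]
width: 0.0427
grip_force: 50.0
```

```bash
python3 -c "
from h import *
knobat(); jaw(); jaw()"
```

```text
tcp rel knob mm [ 1.4  0.4 13.6] F [ 5.4  3.7 -0.3] tq tool [-0.344 -1.057  0.062] ang [ 0.    -0.002  0.9  ] j7 0.39 w 0.0427 t 12.0667
brass (np.int64(8), np.float64(11.4), np.float64(10.4)) jaw dark (np.int64(53), np.float64(16.4), np.float64(5.2))
brass (np.int64(9), np.float64(11.3), np.float64(10.0)) jaw dark (np.int64(52), np.float64(16.4), np.float64(5.8))
```

The jaw is stable and the torque is back to about 0. Letting go of the knob and backing off to inspect.

>>> apply_moves --pt "0 0 0 0 0 0 0.2" --pt "0 0 0 0 0 0 0.8" --pt "0 0 0 0 0 0 0.8" --pt "0 0 0 0 0 0 0.8" --pt "0 0 0 0 0 0 0.8" --pt "0 0 0 0 0 -15 0.8" --pt "0 0 0 0 0 -50 0.8" --pt "0 0 0 0 0 -90 0.8" --pt "0 0 0 0 0 -110 0.8" --pt "0 0 0 0 0 -110 0.8" --pt "0 0 0 0 0 -110 0.8"

```text
time: 13.08
ee_pos: [0.5604, 0.1092, 0.2097]
eef_rot: [0.262, 0.937, -0.187, 0.137]
ft_force: [1.0, -0.3, -0.9]
width: 0.0783
grip_force: 0.0
```

```bash
python3 - <<'E'
from h import *
knobat(); c=jaw()
L=(cloud(c)-nest)@VR
m=(abs(L[...,0])<.012)&(L[...,2]>.002)&(L[...,2]<.014); p=L[m]
for y in np.arange(-.04,.04,.005):
    i=(p[:,1]>=y)&(p[:,1]<y+.005)
    if i.sum()>2: print('%.3f x %.4f..%.4f z %.4f'%(y,p[i,0].min(),p[i,0].max(),np.percentile(p[i,2],92)))
a=cam('wrist'); uv=proj(a,nest)[0]; print(uv)
y=cv2.resize(c['pixels'][200:300,280:380,::-1],(400,400),interpolation=cv2.INTER_CUBIC)
u,v=np.clip(uv.astype(int),60,[580,420]); x=cv2.resize(a['pixels'][v-60:v+60,u-60:u+60,::-1],(400,400),interpolation=cv2.INTER_CUBIC)
cv2.imwrite('pics/end.png',np.hstack([x,y]))
t=cam('top')
for nm,d in(('top0.npz',t),('scene0.npz',c)):
    o=dict(np.load(nm)); D=np.abs(o['pixels'].astype(int)-d['pixels']).max(-1)
    for k,P in(('feeler',[.553,.29,.005]),('dish',[.67,.29,.015]),('brush',[.45,-.13,.01])):
        q=proj(d,P)[0].astype(int); 
        if 20<q[0]<620 and 20<q[1]<460: print(nm,k,q,D[q[1]-15:q[1]+15,q[0]-15:q[0]+15].mean().round(1))
E
```

```text
tcp rel knob mm [ -0.4   0.2 124.2] F [ 0.2  0.8 -1.1] tq tool [-0.284  0.417  0.034] ang [-0.002 -0.002  0.9  ] j7 0.39 w 0.0783 t 13.0833
brass (np.int64(8), np.float64(11.0), np.float64(9.9)) jaw dark (np.int64(52), np.float64(16.8), np.float64(6.4))
-0.030 x -0.0074..0.0050 z 0.0070
-0.025 x -0.0070..0.0049 z 0.0073
-0.020 x -0.0072..0.0049 z 0.0080
-0.015 x -0.0075..0.0055 z 0.0081
-0.010 x -0.0098..0.0108 z 0.0097
-0.005 x -0.0109..0.0106 z 0.0095
-0.000 x -0.0113..0.0119 z 0.0090
0.005 x -0.0118..0.0109 z 0.0107
0.010 x -0.0020..0.0048 z 0.0069
0.015 x -0.0037..0.0044 z 0.0065
0.020 x -0.0019..0.0039 z 0.0056
0.025 x -0.0003..0.0037 z 0.0047
0.030 x -0.0010..0.0035 z 0.0052
[408.84548819 125.00455574]
top0.npz feeler [232 259] 33.0
top0.npz dish [233 202] 79.4
top0.npz brush [442 310] 9.0
scene0.npz feeler [289 338] 6.3
scene0.npz dish [234 312] 17.2
scene0.npz brush [416 206] 18.2
```

View pics/end.png

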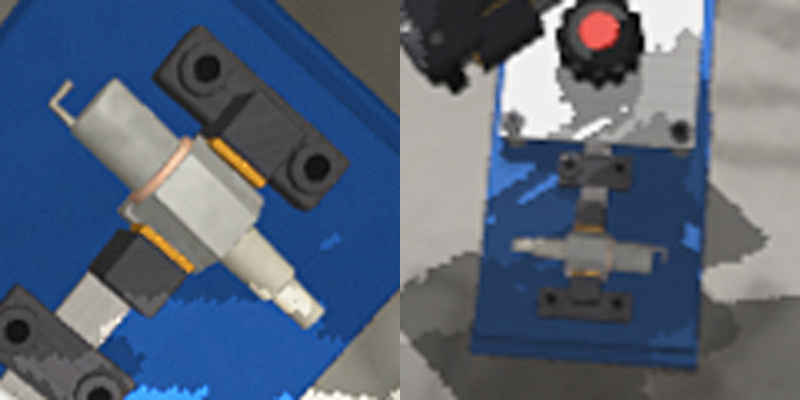

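The picture shows the hexagon clamped squarely between both brass faces (left image, (240,160) and (165,245)). The electrode end points to the front of the bench, and the gripper is clear. Handing in.

```bash
python3 -c "
from bench import r
print(r.close_job())"
```

```text
the job is handed in; nothing more can be done
None
```

The smallest plug is clamped in the vice with its electrode end pointing to the front of the bench; the sprung jaw snapped shut and was left shut, the gripper was clear, and the job was handed in at about 13 s.

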